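Fit a fresh air filter: element into cassette, cassette into airbox, latch over

ROBOT

A 6-joint arm with a two-finger parallel gripper is mounted at the origin on the work surface. World frame = base frame: x ahead of the robot, y to its left, z up, the work surface at z = 0. Lengths are in mm, angles in rad, forces in N, time in s.
With the tool pointing down it reaches from about 350 to 975 mm from the base axis. Payload 7.1 kg.
Tool frame: the origin (TCP) lies at the centre of the arm's flange, where the gripper is bolted on; the fingertips stand 182 mm ahead of it and the grasp point (between the pads) lies 163 mm ahead of it; z points along the fingers, y is the line along which they close (so a half turn about z gives the same grasp; the last joint's range is limited). The gripper opens to 88 mm and grips with 3 to 60 N. Pads are 20 mm wide; open, the fingers measure 115 mm over their backs; the gripper's body (75 mm by 178 mm) begins 61 mm behind the grasp point.
Start: joints at [-1.124, 0.423, 1.63, -0, 1.089, -0.019], TCP at [280.726, -558.39, 404.675] pointing down, gripper open.
Joint ranges: [-3, 3], [-0.9, 2.11], [0.09, 2.58], [-1.31, 4.45], [0.11, 2.69], [-2.54, 2.54]. Speed limits (rad/s): [2.39, 2.39, 3.01, 3.14, 3.14, 3.14].

INTERFACE

Orientations are given as a rotation vector (axis times angle).
In Python, from workcell import readout, get_image, ctrl gives the robot as it stands.
- The arm moves only by the tool step_arm, never from a script. Its argument "targets" is a list that holds one entry, the list of rows, each a list of 7 numbers: the shift along the world's x, y, z as a fraction of full scale, then the turn, a rotation vector about the world's x, y, z as a fraction of full scale, then the opening, from 0 (shut) to 1 (fully open). In form: [[[dx, dy, dz, wx, wy, wz, claw], ...]]. A call has exactly 5 rows; each row shifts and turns the commanded pose from where the row before left it; what a row does not reach is not made up. Full scale, the value 1, is 0.05 m for a shift and 4 degrees for a turn. A row lasts 1/8 s, in which the tool goes at most 62.5 mm and 10.7 degrees, less where a joint would pass 70% of its speed; a pose out of reach is approached as far as the arm can. A call with a number of a shift or a turn outside -1 to 1 is refused whole. A call with a gripper value outside its range is refused whole. The fingers move at their own pace and stop on an object; the grip force is fixed at half the most. Time passes only in rows, so rows that do not move let the fingers close, or fill a call up. It gives the time, the measured TCP pose, the force, the opening and the grip force at its end, in the units of the state.
- readout.get_obs(): the state, without advancing time (a new reading comes with each control period).
- get_image(name): name is "side" or "top"; returns a dict with "pixels" (384x512x3 uint8, red, green, blue), "intrinsics" (3x3 intrinsics, pixels), "k1" (the pictures are not rectified: a ray, as slopes to the right and down, at radius r is drawn at 1 + k1 r^2 times it, then the intrinsics apply), "extrinsics" (4x4, takes a point from world to camera coordinates). Camera axes: x right, y down, z forward; pixel columns grow to the right and rows downward; lengths in mm; the calibration is good to about 2 mm. A picture is of the moment at which its call begins. There is no depth.
- ctrl.close_job(): hands the job in; it is judged then, once.
The state is a dict: "t": time; "qpos": joint angles; "qvel": joint speeds; "joint_torque": joint torques, N m; "ee_pos": TCP position; "orientation": TCP orientation; "ft_force": force on the tool from outside, world axes, zero at the start; "moment": the same for the moment, N m; "width": finger opening in mm; "grasp_force": force on a finger pad.
Only numpy, scipy, OpenCV 4.12 (cv2) and the standard library are available. Lean on these libraries where they do the work, as an engineer would, in place of code of your own. Each camera call takes 0.05 s, during which the arm holds its last target. There are 200 camera calls.

TASK

Refit the engine air filter. On the bench, away from the airbox, drop the new orange-framed filter fully into the black cassette; then fit the loaded cassette fully home in the grey airbox and flip the red latch lever over its high point until it snaps flat over the cassette. Leave the old brown filter where it lies.

Things in the scene. Friction and masses are not known exactly. Their poses are not given: they have to be found in the camera images.
- new_filter: New air filter, loose, upright: orange frame 100 (x) x 48 (y) x 28 mm high (bottom edges chamfered 5 mm), white pleats on top and, mid-top, an orange grip block 24 (x) x 18 (y) mm from z = 28 to 58 mm. Origin: centre of underside; z up. 0.10 to 0.20 kg. Either way round fits. Home in the cassette, its origin is 3 mm above the cassette's origin, long sides parallel.
- cassette: Black open-topped tray, loose, upright: 110 (x) x 58 (y) x 34 mm high outside, 104 x 52 mm inside, walls and floor 3 mm. Mid-way along each long side a grip ear, 26 mm long (x), 3 mm thick, flush with the outer face, stands from z = 34 to 64 mm; grip it across both ears, 58 mm over their outsides (y). Origin: centre of underside; z up. 0.11 to 0.23 kg empty. Either way round fits the airbox.
- airbox: Grey open-topped airbox on a steel foot, fixed to the bench; 128 x 76 mm. Pocket 114 (x) x 62 (y) mm centred on the origin, floor at z = 10, wall tops at z = 40 mm, top 8 mm flared as a lead-in. Origin: centre of underside; z up; latch at the +x end. Cassette home: its origin at x = y = 0, z = 10 mm here, long sides parallel, ears up to z = 74 mm.
- latch (a joint): Red lever's angle (rad): 0 open (rests there, leaning outward, 50 deg above level), 0.70 upright, 2.27 closed (level, over the cassette's end). Over-centre spring: below 1.25 it springs back open, beyond it snaps shut by itself; about 0.2 N m to turn. A cassette not fully home blocks it. Pivot along the airbox's y at x = 75, y = 0, z = 49 mm in the airbox's frame.
- latch_tip (a point): Free end of the red latch lever (paddle 20 mm wide, 8 mm thick), on its middle line, 49 mm from the pivot. Open, it lies at x = 106, y = 0, z = 87 mm in the airbox's frame; closed, at x = 26, z = 49 mm.
- old_filter: Used filter of the same shape and size as the new one but with a grey frame and block and brown pleats, loose on the bench. Not to be used or moved. Origin: centre of its underside.
There are look-alikes about, which are no part of the job. Of the things like the cassette, leave any that is blue; of the rest the larger one is meant. What is shaped like the new_filter but turquoise is not meant.

How it is judged (in metres and radians):
On the way, in this order (a step that is already met when the one before it is completed fails the run):
1. the new filter sits fully in the cassette while the cassette is still away from the airbox (x of new_filter in the frame of cassette between -0.004 and 0.004 m and y of new_filter in the frame of cassette between -0.004 and 0.004 m and z of new_filter in the frame of cassette between 0 and 0.006 m and angle between the x axis of new_filter and the x axis of cassette, either way round below 0.1 rad and angle between the z axis of new_filter and the z axis of cassette, either way round below 0.06 rad and horizontal distance between cassette and airbox above 0.13 m), for 0.3 s.
2. the cassette, with the filter in it, sits fully home in the airbox (x of new_filter in the frame of cassette between -0.004 and 0.004 m and y of new_filter in the frame of cassette between -0.004 and 0.004 m and z of new_filter in the frame of cassette between 0 and 0.006 m and angle between the x axis of new_filter and the x axis of cassette, either way round below 0.1 rad and angle between the z axis of new_filter and the z axis of cassette, either way round below 0.06 rad and x of cassette in the frame of airbox between -0.004 and 0.004 m and y of cassette in the frame of airbox between -0.004 and 0.004 m and z of cassette in the frame of airbox between 0.007 and 0.013 m and angle between the x axis of cassette and the x axis of airbox, either way round below 0.1 rad and angle between cassette's own z axis and vertical below 0.05 rad), for 0.2 s.
3. the latch is flipped over and closed on the cassette (all of step 2 and value of joint latch above 2.15 rad), for 0.2 s.
At the end, for the whole second after the job is handed in: New filter in the cassette (within 4 mm along and across, at most 3 mm off its floor, 0.1 rad), cassette home in the airbox (within 4 mm along and across, at most 3 mm off the pocket floor, 0.1 rad, upright), latch lever beyond 2.15 rad, all at rest (all of step 3 and linear speed of each of cassette, new_filter below 0.02 m/s); the robot touches nothing.
It fails at once if the old filter is moved by more than 20 mm (distance of old_filter from where it was at the start of the episode above 0.02 m).
It also fails if it takes over 72 s, if anything falls off the work surface, if the arm or the gripper's body presses on something with over 40 N, if the wrist force passes 120 N, or if a joint passes its speed limit or range.

## Working session

There is one attempt and no reset: what is moved stays moved. The work goes in short steps, Python scripts to look and compute and a tool call to move; the robot and the scene stay as the last step left them, time stands still between calls to the robot, and variables do not carry over. Pictures are saved under pics/ and viewed, at most 10 in all, crops included, and the job is handed in when it is done.

Besides the shell and the picture viewer there is one more tool, called after "Emit:" by a JSON object that holds its "fn" and its "kwargs". step_arm: Moves the arm, as the interface text tells. Shift numbers are shares of 0.05 m and turn numbers shares of 4 degrees, none past 1 either way. Its arguments: {"type":"object","properties":{"targets":{"type":"array"}},"required":["targets"]}

```bash
mkdir -p pics; ls
python3 - <<'E'
from workcell import readout,get_image
import cv2,numpy as np
print(readout.get_obs())
for n in("top","side"):
    g=get_image(n);cv2.imwrite(f"pics/{n}0.png",g["pixels"][:,:,::-1]);np.savez(f"{n}0.npz",**g)
    print(n,g["intrinsics"],g["k1"],g["extrinsics"])
E
```

```text
pics
{'t': 0.0, 'qpos': array([-1.12398860e+00,  4.23832360e-01,  1.63067532e+00,  1.32830028e-05,
        1.08860835e+00, -1.89992884e-02]), 'qvel': array([ 5.83302913e-05, -1.09319470e-03,  5.17974296e-04, -8.16033656e-04,
       -1.57758135e-03,  1.12856142e-04]), 'joint_torque': array([ 4.26932238e-04, -5.44622648e+01, -2.73661888e+01,  6.42773858e-02,
        2.27955810e-02, -1.04714977e-04]), 'ee_pos': array([ 280.62072029, -558.15134967,  403.912554  ]), 'orientation': array([-3.05532208e+00, -7.24737317e-01,  4.89670267e-04]), 'ft_force': array([-0.2062399 ,  0.22300768,  0.18583973]), 'moment': array([0.02213604, 0.00529136, 0.00709133]), 'grasp_force': 0.0, 'width': 87.73059732724064}
top [[395.11442148   0.         256.4381565 ]
 [  0.         395.11442148 188.18919546]
 [  0.           0.           1.        ]] -0.0662118684866553 [[ 3.18029751e-03 -9.99553005e-01 -2.97266708e-02  6.68979054e+01]
 [-9.86935861e-01  1.65110921e-03 -1.61105186e-01  5.57481425e+02]
 [ 1.61082255e-01  2.98506799e-02 -9.86489455e-01  1.01063050e+03]
 [ 0.00000000e+00  0.00000000e+00  0.00000000e+00  1.00000000e+00]]
side [[363.27991659   0.         259.33692347]
 [  0.         363.27991659 189.42735351]
 [  0.           0.           1.        ]] -0.05412896263631228 [[ 9.86753473e-01 -1.61841114e-01 -1.11820156e-02 -5.53782383e+02]
 [-1.05342283e-01 -5.86806587e-01 -8.02845585e-01  1.53676815e+02]
 [ 1.23371743e-01  7.93388608e-01 -5.96082150e-01  8.07374794e+02]
 [ 0.00000000e+00  0.00000000e+00  0.00000000e+00  1.00000000e+00]]
```

View pics/top0.png

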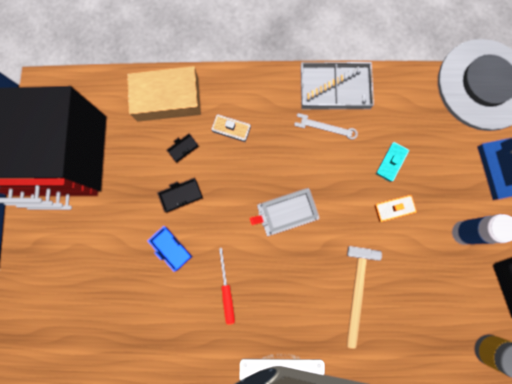

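View pics/side0.png

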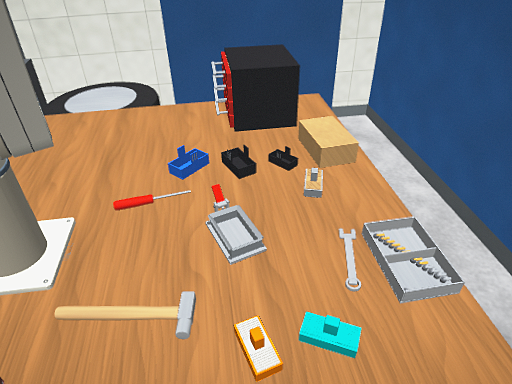

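The top view shows the new filter (396,208), the cassette (181,194) with its smaller decoy (183,148), the airbox (289,212) with its red latch to the left (257,219), and the old filter (231,127).
The side view shows the new filter (257,347), cassette (238,162), airbox (236,233) and latch (220,196).

```bash
cat > h.py <<'E'
import cv2,numpy as np
from workcell import readout,get_image
def snap(n,tag):
    g=get_image(n);cv2.imwrite(f"pics/{tag}.png",g["pixels"][:,:,::-1]);return g
def dist(g): return np.array([g["k1"],0,0,0,0.])
def norm(g,uv):
    """pixel -> undistorted slopes, for x_d = x(1+k1 r^2)"""
    return cv2.undistortPoints(np.float64(uv).reshape(-1,1,2),g["intrinsics"],dist(g)).reshape(-1,2)
def ray(g,uv):
    E=g["extrinsics"];R,t=E[:3,:3],E[:3,3]
    d=np.c_[norm(g,uv),np.ones(len(np.reshape(uv,(-1,2))))]@R
    return -R.T@t,d
def plane(g,uv,z):
    c,d=ray(g,uv);return c[:2]+d[:,:2]*((z-c[2])/d[:,2])[:,None]
def proj(g,P):
    E=g["extrinsics"];p,_=cv2.projectPoints(np.float64(P).reshape(-1,1,3),cv2.Rodrigues(E[:3,:3])[0],E[:3,3],g["intrinsics"],dist(g));return p.reshape(-1,2)
def blob(mask,roi):
    u0,v0,u1,v1=roi;m=np.zeros_like(mask,dtype=np.uint8);m[v0:v1,u0:u1]=mask[v0:v1,u0:u1]
    c=max(cv2.findContours(m,cv2.RETR_EXTERNAL,cv2.CHAIN_APPROX_NONE)[0],key=cv2.contourArea);return c.reshape(-1,2)
def rect(g,mask,roi,z):
    P=plane(g,blob(mask,roi),z).astype(np.float32)
    (x,y),(w,h),a=cv2.minAreaRect(P)
    if w<h:w,h,a=h,w,a+90
    return [round(float(v),1) for v in(x,y,w,h,(a+90)%180-90)]
def hsv(g): return cv2.cvtColor(g["pixels"],cv2.COLOR_RGB2HSV)
E
python3 - <<'E'
from h import *
g={k:v for k,v in np.load("top0.npz").items()};s={k:v for k,v in np.load("side0.npz").items()}
print("cams",ray(g,[[0,0]])[0],ray(s,[[0,0]])[0])
H=hsv(g);S=hsv(s)
R=(365,185,425,230)
white=(H[...,1]<70)&(H[...,2]>150);ora=(H[...,1]>190)&(H[...,2]>200)
print("pleats",rect(g,white,R,28));print("frame",rect(g,white|ora,R,28))
print("block top",rect(g,ora,(388,200,405,215),58))
print("cass",rect(g,H[...,2]<70,(150,170,212,220),34))
print("airbox",rect(g,(H[...,1]<70),(262,180,325,240),40))
print("latch",plane(g,blob((H[...,0]<8)&(H[...,1]>180)&(H[...,2]>120),(240,205,270,232)).mean(0),75))
print("old",plane(g,[[231,127]],30))
def crop(g,u,v,w=66,h=50): return cv2.resize(g["pixels"][v-h//2:v+h//2,u-w//2:u+w//2,::-1],(396,300),interpolation=cv2.INTER_CUBIC)
cv2.imwrite("pics/c1.png",np.vstack([np.hstack([crop(g,181,194),crop(g,289,212)]),np.hstack([crop(g,396,208),crop(s,238,162)])]))
E
```

```text
cams [ 387.19101371   35.77953207 1088.77813468] [ 463.02812084 -640.00815495  598.44805193]
pleats [506.7, -308.3, 94.9, 41.0, -76.2]
frame [506.7, -308.3, 94.9, 41.0, -76.2]
block top [503.7, -297.4, 7.8, 2.6, -2.9]
cass [544.8, 277.7, 107.6, 65.2, -68.0]
airbox [495.4, -15.3, 149.5, 88.6, -71.6]
latch [[470.49213853  69.03350651]]
old [[733.65796644 139.57241333]]
```

View pics/c1.png

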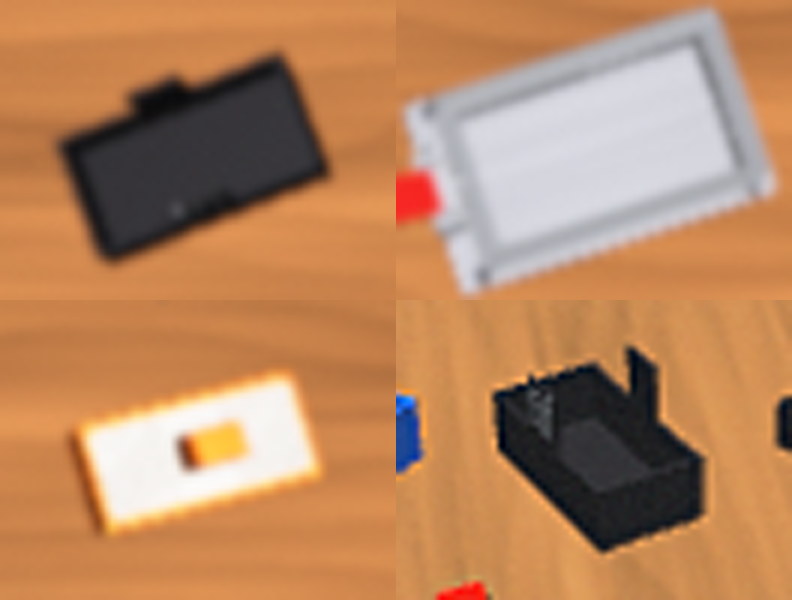

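The crops show the cassette rim with ears at its top and bottom edges, the airbox with its light floor and latch mount at the left end, and the filter with its grip block. All three are tilted the same way by about 15–20°.

Run:
```python
from h import *
g={k:v for k,v in np.load("top0.npz").items()};s={k:v for k,v in np.load("side0.npz").items()}
A=np.array
def px(c,o): return A(c)/6-.4+A(o)
c=px([[62,148],[278,55],[328,178],[108,262]],(148,169))
print("cass z34",plane(g,c,34).round(1).tolist(),"BR z0",plane(g,c[2:3],0))
print("ear top far",plane(g,px([[157,86]],(148,169)),64))
ang=lambda a,b:np.degrees(np.arctan2(*(b-a)[::-1]))
P=plane(g,c,34);print("ang",ang(P[1],P[0]),ang(P[2],P[3]),"len",np.linalg.norm(P[1]-P[0]),np.linalg.norm(P[3]-P[0]))
a=px([[60,125],[295,40],[345,165],[105,250]],(256,187))
for z in(10,):
  P=plane(g,a,z);print("pocket",z,P.round(1).tolist(),P.mean(0),ang(P[1],P[0]),ang(P[2],P[3]),np.linalg.norm(P[1]-P[0]),np.linalg.norm(P[3]-P[0]))
a=px([[-378+396+12,105],[318,10],[378,190],[75,290]],(256,187));P=plane(g,a,0);print("outer",P.round(1).tolist(),ang(P[1],P[0]),ang(P[2],P[3]))
H=hsv(g);G=g["pixels"].astype(int)
fl=(H[...,1]<30)&(H[...,2]>205)
print("floor",rect(g,fl,(264,188,314,232),10))
# block: brightest orange
f=px([[195,136],[240,122],[247,155],[195,167]],(363,183));print("block",plane(g,f,58).mean(0))
# side: airbox + cassette
t=px([[631-396,50],[655-396,75]],(205,137));print("ear far side",plane(s,t,64))
```

```text
cass z34 [[545.8, 336.9], [588.6, 238.9], [532.0, 214.5], [493.8, 313.6]] BR z0 [[536.67091036 220.2130648 ]]
ear top far [[569.05629476 286.79621058]]
ang 113.57070240285685 111.08913327213976 len 106.98708131477731 57.03400362440334
pocket 10 [[509.8, 43.1], [548.9, -64.8], [491.4, -86.6], [452.8, 22.7]] [500.71875001 -21.40652751] 109.94823943502877 109.455296144564 114.78814289084947 60.562703147409636
outer [[520.2, 57.0], [564.5, -76.6], [480.8, -102.7], [435.1, 36.3]] 108.33181014757933 108.20422695589419
floor [500.4, -20.6, 110.5, 58.1, -71.6]
block [ 505.58280747 -307.15544652]
ear far side [[564.02520306 297.64233697]
 [572.36160326 271.31787682]]
```

Emit:
{"fn": "step_arm", "kwargs": {"targets": [[[0.9,1,-0.4,0,0,-0.65,1],[0.9,1,-0.4,0,0,-0.65,1],[0.9,1,-0.4,0,0,-0.65,1],[0.9,1,-0.4,0,0,-0.65,1],[0.9,1,-0.4,0,0,-0.65,1]]]}}

```text
t: 0.72
ee_pos: [482.1, -334.2, 314.9]
orientation: [-3.119, -0.372, 0.0]
ft_force: [-0.2, -0.7, -0.5]
width: 88.1
grasp_force: 0.0
```

Emit:
{"fn": "step_arm", "kwargs": {"targets": [[[0,0,0,0,0,0,1],[0,0,0,0,0,0,1],[0,0,0,0,0,0,1],[0,0,0,0,0,0,1],[0,0,0,0,0,0,1]]]}}

```text
t: 1.35
ee_pos: [480.6, -336.5, 315.9]
orientation: [3.119, 0.372, 0.0]
ft_force: [-0.1, -0.4, 0.2]
width: 88.0
grasp_force: 0.0
```

```bash
cat >> h.py <<'E'
from scipy.spatial.transform import Rotation as Ro
def pose():
    o=readout.get_obs();M=Ro.from_rotvec(o["orientation"]).as_matrix()
    print("t",round(o["t"],2),"pos",o["ee_pos"].round(1),"close",round(np.degrees(np.arctan2(M[1,1],M[0,1])),1),"z",M[:,2].round(3),"F",o["ft_force"].round(1),"w",round(o["width"],1),"g",round(o["grasp_force"],1));return o
E
python3 -c "
from h import *;pose()"
```

```text
t 1.35 pos [ 480.6 -336.5  315.9] close -76.4 z [ 0. -0. -1.] F [-0.1 -0.4  0.2] w 88.0 g 0.0
```

Emit:
{"fn": "step_arm", "kwargs": {"targets": [[[0.26,0.28,0,0,0,0,1],[0.26,0.28,-0.3,0,0,0,1],[0,0,-0.4,0,0,0,1],[0,0,-0.4,0,0,0,1],[0,0,-0.4,0,0,0,1]]]}}

```text
t: 1.98
ee_pos: [507.3, -307.1, 238.9]
orientation: [-3.119, -0.375, 0.001]
ft_force: [-0.0, 0.3, 0.3]
width: 87.9
grasp_force: 0.0
```

Emit:
{"fn": "step_arm", "kwargs": {"targets": [[[0,0,0,0,0,0,1],[0,0,0,0,0,0,1],[0,0,0,0,0,0,1],[0,0,0,0,0,0,1],[0,0,0,0,0,0,1]]]}}

```text
t: 2.6
ee_pos: [507.2, -307.9, 241.1]
orientation: [3.119, 0.374, 0.001]
ft_force: [-0.5, -0.4, 0.4]
width: 87.9
grasp_force: 0.0
```

Emit:
{"fn": "step_arm", "kwargs": {"targets": [[[0,0,-0.28,0,0,0,1],[0,0,-0.28,0,0,0,1],[0,0,0,0,0,0,1],[0,0,0,0,0,0,0],[0,0,0,0,0,0,0]]]}}

```text
t: 3.22
ee_pos: [507.0, -307.7, 212.3]
orientation: [-3.119, -0.374, 0.001]
ft_force: [0.7, 0.1, -0.3]
width: 71.4
grasp_force: 0.0
```

Emit:
{"fn": "step_arm", "kwargs": {"targets": [[[0,0,0,0,0,0,0],[0,0,0,0,0,0,0],[0,0,0,0,0,0,0],[0,0,0,0,0,0,0],[0,0,0,0,0,0,0]]]}}

```text
t: 3.85
ee_pos: [507.2, -307.8, 212.7]
orientation: [3.119, 0.374, 0.0]
ft_force: [1.2, -0.1, 0.7]
width: 23.6
grasp_force: 30.0
```

Emit:
{"fn": "step_arm", "kwargs": {"targets": [[[0,0,0.5,0,0,0,0],[0,0,0.8,0,0,0,0],[0,0,0.8,0,0,0,0],[0,0.5,0.8,0,0,0,0],[0.1,0.8,0,0,0,0.2,0]]]}}

```text
t: 4.47
ee_pos: [512.8, -243.3, 361.0]
orientation: [3.113, 0.393, 0.008]
ft_force: [0.6, 0.4, -2.1]
width: 23.7
grasp_force: 30.0
```

Emit:
{"fn": "step_arm", "kwargs": {"targets": [[[0.1,0.9,0,0,0,0.4,0],[0.1,0.9,0,0,0,0.4,0],[0.1,0.9,0,0,0,0.4,0],[0.1,0.9,0,0,0,0.4,0],[0.1,0.9,0,0,0,0.4,0]]]}}

```text
t: 5.1
ee_pos: [537.0, -16.3, 357.6]
orientation: [-3.081, -0.614, 0.0]
ft_force: [-0.0, 0.4, -1.0]
width: 23.6
grasp_force: 30.0
```

Emit:
{"fn": "step_arm", "kwargs": {"targets": [[[0.1,0.9,0,0,0,0,0],[0,0.9,0,0,0,0,0],[0,0.9,0,0,0,0,0],[0,0.9,0,0,0,0,0],[0,0.9,0,0,0,0,0]]]}}

```text
t: 5.72
ee_pos: [541.8, 208.7, 357.5]
orientation: [3.081, 0.613, -0.0]
ft_force: [0.5, 0.4, 0.1]
width: 24.1
grasp_force: 30.0
```

```bash
python3 -c "
from h import *;pose()"
```

```text
t 5.72 pos [541.8 208.7 357.5] close -67.5 z [-0. -0. -1.] F [0.5 0.4 0.1] w 24.1 g 30.0
```

Emit:
{"fn": "step_arm", "kwargs": {"targets": [[[0,0.66,-0.2,0,0,0,0],[0,0.66,-0.5,0,0,0,0],[0,0,-0.5,0,0,0,0],[0,0,0,0,0,0,0],[0,0,0,0,0,0,0]]]}}

```text
t: 6.35
ee_pos: [542.3, 273.0, 298.2]
orientation: [-3.081, -0.612, -0.001]
ft_force: [-0.2, 0.2, -0.6]
width: 23.7
grasp_force: 30.0
```

Run:
```python
from h import *
pose()
s=snap("side","s1");g=snap("top","t1");np.savez("s1.npz",**s);np.savez("t1.npz",**g)
a=s["pixels"][100:190,185:305,::-1];b=g["pixels"][150:240,120:240,::-1]
cv2.imwrite("pics/c2.png",np.vstack([cv2.resize(a,(800,300) if 0 else (400,300),interpolation=cv2.INTER_CUBIC),cv2.resize(b,(400,300),interpolation=cv2.INTER_CUBIC)]))
```

```text
t 6.35 pos [542.3 273.  298.2] close -67.5 z [ 0.  0. -1.] F [-0.2  0.2 -0.6] w 23.7 g 30.0
```

View pics/c2.png

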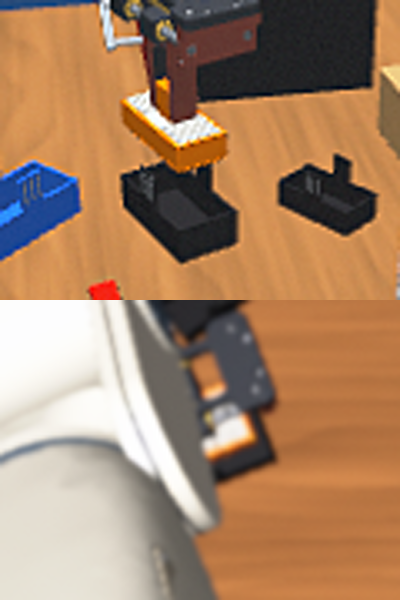

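The side crop shows the held filter hovering above the cassette and apparently aligned with it. The arm hides most of the top view. I'll zoom in on the side view for the exact offset.

Run:
```python
from h import *
s=dict(np.load("s1.npz"))
im=cv2.resize(s["pixels"][124:184,217:265,::-1],(480,600),interpolation=cv2.INTER_CUBIC)
im=cv2.convertScaleAbs(im,alpha=1.7,beta=20)
cv2.imwrite("pics/c3.png",im)
```

```text
(no output)
```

View pics/c3.png

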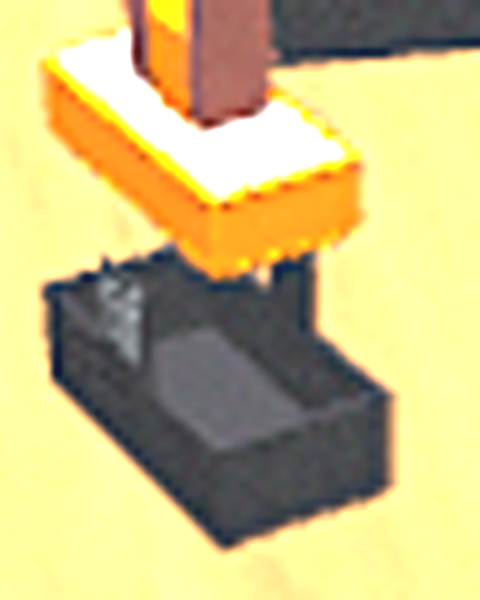

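The zoom gives the filter's top corners at (43,65), (212,205) and (360,160). The cassette's base corners are (52,375), (225,550), (390,488) and its rim corners (45,288), (210,455), (390,400).

Run:
```python
from h import *
s=dict(np.load("s1.npz"))
px=lambda c:(np.array(c)-4.5)/10+np.array([217,124])
def fit(c,z,n):
    L,F,R=plane(s,px(c),z);ctr=(L+R)/2
    d=L-F;e=R-F
    print(n,ctr.round(1),"len",np.linalg.norm(d).round(1),np.linalg.norm(e).round(1),"ang long",np.degrees(np.arctan2(d[1],d[0])).round(1),"short",np.degrees(np.arctan2(e[1],e[0])).round(1))
fit([[43,65],[212,205],[360,160]],114,"filt")
fit([[52,375],[225,550],[390,488]],0,"base")
fit([[45,288],[210,455],[390,400]],34,"rim")
```

```text
filt [541.3 271.5] len 98.1 46.4 ang long 113.2 short 22.1
base [542.8 282.3] len 111.9 56.7 ang long 111.9 short 24.1
rim [542.7 277.4] len 107.8 57.8 ang long 111.1 short 19.6
```

Emit:
{"fn": "step_arm", "kwargs": {"targets": [[[0,0.14,0,0,0,0,0],[0,0,-0.2,0,0,0,0],[0,0,-0.18,0,0,0,0],[0,0,0,0,0,0,0],[0,0,0,0,0,0,0]]]}}

```text
t: 7.08
ee_pos: [542.1, 280.2, 278.4]
orientation: [3.081, 0.612, -0.001]
ft_force: [0.2, 0.6, -0.8]
width: 24.0
grasp_force: 30.0
```

Run:
```python
from h import *
pose()
s=snap("side","s2");np.savez("s2.npz",**s)
im=cv2.resize(s["pixels"][124:184,217:265,::-1],(480,600),interpolation=cv2.INTER_CUBIC)
cv2.imwrite("pics/c4.png",cv2.convertScaleAbs(im,alpha=1.7,beta=20))
```

```text
t 7.08 pos [542.1 280.2 278.4] close -67.5 z [-0. -0. -1.] F [ 0.2  0.6 -0.8] w 24.0 g 30.0
```

View pics/c4.png

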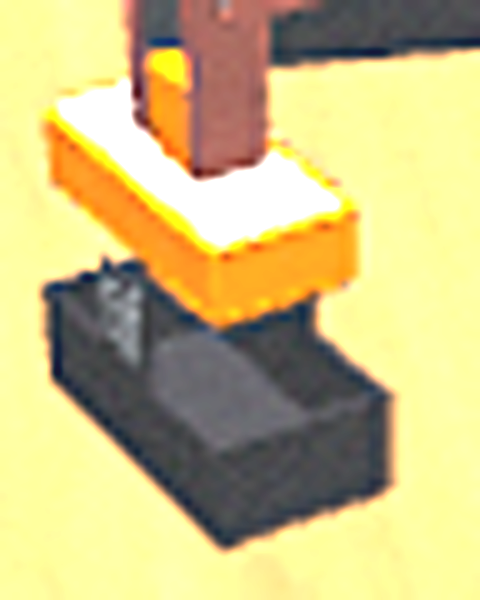

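The filter is lower now, with top corners at (43,117), (215,250) and (357,212). The cassette corners are unchanged.

Run:
```python
from h import *
s=dict(np.load("s2.npz"))
px=lambda c:(np.array(c)-4.5)/10+np.array([217,124])
L,F,R=plane(s,px([[43,117],[215,250],[357,212]]),94);print("filter",(L+R)/2,np.linalg.norm(L-F),np.linalg.norm(R-F))
from scipy.optimize import least_squares
pts=[(55,29,0)]
# long axis u at angle a; L=+u,-v ; F=-u,-v ; R=-u,+v
def model(p,hx,hy,z):
    u=np.array([np.cos(p[2]),np.sin(p[2])]);v=np.array([u[1],-u[0]])
    return np.array([[*(p[:2]+a*hx*u+b*hy*v),z] for a,b in((1,-1),(-1,-1),(-1,1))])
def solve(obs,zs,hx,hy):
    f=lambda p:np.concatenate([(proj(s,model(p,hx,hy,z))-px(o)).ravel() for o,z in zip(obs,zs)])
    r=least_squares(f,[542,278,np.radians(112)]);print(r.x[:2].round(1),np.degrees(r.x[2]).round(1),"res px",f(r.x).round(1))
solve([[[52,375],[225,550],[390,488]],[[45,288],[210,455],[390,400]]],[0,34],55,29)
solve([[[43,117],[215,250],[357,212]]],[94],50,24)
```

```text
filter [540.69416844 277.86766698] 95.2000319527557 43.742950261886676
[543.  279.9] 111.4 res px [-0.   0.4 -0.6  0.2  0.3  0.5 -0.1 -0.4  0.4 -0.2  0.1 -0.5]
[541.3 280. ] 113.5 res px [-0.1 -0.4 -0.3  0.7  0.4 -0.4]
```

Emit:
{"fn": "step_arm", "kwargs": {"targets": [[[0.026,0,-0.15,0,0,-0.3,0],[0,0,-0.2,0,0,0,0],[0,0,-0.2,0,0,0,0],[0,0,-0.15,0,0,0,0],[0,0,-0.1,0,0,0,0]]]}}

```text
t: 7.75
ee_pos: [543.3, 280.2, 237.8]
orientation: [3.087, 0.58, -0.001]
ft_force: [0.5, -0.4, -1.5]
width: 23.6
grasp_force: 30.0
```

Emit:
{"fn": "step_arm", "kwargs": {"targets": [[[0,0,-0.1,0,0,0,0],[0,0,-0.1,0,0,0,0],[0,0,-0.05,0,0,0,0],[0,0,0,0,0,0,0],[0,0,0,0,0,0,0]]]}}

```text
t: 8.38
ee_pos: [543.5, 280.3, 226.3]
orientation: [-3.087, -0.58, -0.0]
ft_force: [-0.4, 0.3, -1.1]
width: 24.0
grasp_force: 30.0
```

Emit:
{"fn": "step_arm", "kwargs": {"targets": [[[0,0,-0.08,0,0,0,0],[0,0,-0.06,0,0,0,0],[0,0,-0.04,0,0,0,0],[0,0,0,0,0,0,0],[0,0,0,0,0,0,0]]]}}

```text
t: 9.0
ee_pos: [543.4, 280.3, 217.1]
orientation: [-3.088, -0.58, -0.0]
ft_force: [-0.7, 0.6, -0.6]
width: 24.0
grasp_force: 30.0
```

Emit:
{"fn": "step_arm", "kwargs": {"targets": [[[0,0,0,0,0,0,0.5],[0,0,0,0,0,0,0.5],[0,0,0,0,0,0,0.5],[0,0,0.3,0,0,0,0.5],[0,0,0.6,0,0,0,0.5]]]}}

```text
t: 9.62
ee_pos: [543.1, 280.1, 262.4]
orientation: [3.087, 0.58, -0.003]
ft_force: [0.4, 0.5, 0.3]
width: 43.7
grasp_force: 0.0
```

Emit:
{"fn": "step_arm", "kwargs": {"targets": [[[0,0,0.6,0,0,0,1],[0,0,0,0,0,1,1],[0,0,0,0,0,1,1],[0,0,0,0,0,1,1],[0,0,0,0,0,1,1]]]}}

```text
t: 10.25
ee_pos: [543.5, 280.3, 293.3]
orientation: [-2.975, -1.008, -0.002]
ft_force: [0.3, 0.4, 0.3]
width: 87.2
grasp_force: 0.0
```

Emit:
{"fn": "step_arm", "kwargs": {"targets": [[[0,0,0,0,0,1,1],[0,0,0,0,0,1,1],[0,0,0,0,0,1,1],[0,0,0,0,0,1,1],[0,0,0,0,0,1,1]]]}}

```text
t: 10.88
ee_pos: [543.5, 280.3, 293.3]
orientation: [2.755, 1.509, 0.002]
ft_force: [-0.4, 0.3, -0.0]
width: 87.9
grasp_force: 0.0
```

Emit:
{"fn": "step_arm", "kwargs": {"targets": [[[0,0,0,0,0,1,1],[0,0,0,0,0,1,1],[0,0,0,0,0,1,1],[0,0,0,0,0,1,1],[0,0,0,0,0,1,1]]]}}

```text
t: 11.5
ee_pos: [543.5, 280.3, 293.3]
orientation: [2.451, 1.965, 0.002]
ft_force: [-0.9, -0.7, 0.2]
width: 87.4
grasp_force: 0.0
```

Emit:
{"fn": "step_arm", "kwargs": {"targets": [[[0,0,0,0,0,1,1],[0,0,0,0,0,1,1],[0,0,0,0,0,1,1],[0,0,0,0,0,1,1],[0,0,0,0,0,1,1]]]}}

```text
t: 12.12
ee_pos: [543.5, 280.3, 293.3]
orientation: [2.073, 2.36, 0.002]
ft_force: [0.3, -0.9, -0.0]
width: 87.5
grasp_force: 0.0
```

Emit:
{"fn": "step_arm", "kwargs": {"targets": [[[0,0,0,0,0,1,1],[0,0,0,0,0,1,1],[0,0,0,0,0,1,1],[0,0,0,0,0,0.5,1],[0,0,0,0,0,0,1]]]}}

```text
t: 12.75
ee_pos: [543.5, 280.3, 292.7]
orientation: [1.773, 2.593, 0.001]
ft_force: [-0.1, 0.3, -0.5]
width: 87.7
grasp_force: 0.0
```

Run:
```python
from h import *
pose()
s=snap("side","s3");np.savez("s3.npz",**s)
im=cv2.resize(s["pixels"][124:184,217:265,::-1],(480,600),interpolation=cv2.INTER_CUBIC)
cv2.imwrite("pics/c5.png",cv2.convertScaleAbs(im,alpha=1.7,beta=20))
```

```text
t 12.75 pos [543.5 280.3 292.7] close 21.3 z [ 0.001  0.    -1.   ] F [-0.1  0.3 -0.5] w 87.7 g 0.0
```

View pics/c5.png

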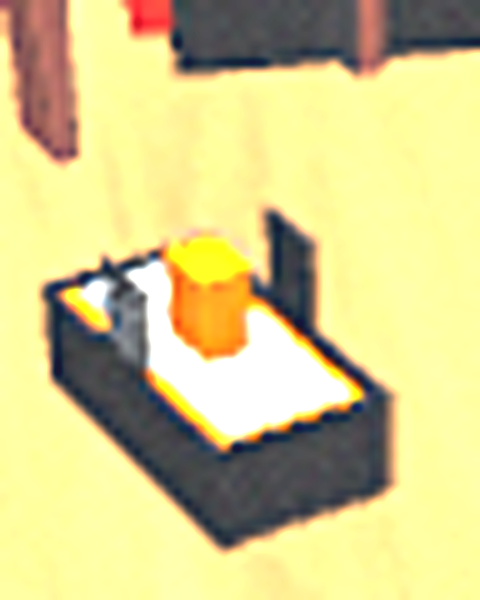

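The filter is seated level inside the cassette, with its block at (210,290) and the ears either side at (125,315) and (290,270). Next I grip the ears.

Emit:
{"fn": "step_arm", "kwargs": {"targets": [[[0,0,-0.4,0,0,0,1],[0,0,-0.4,0,0,0,1],[0,0,-0.4,0,0,0,1],[0,0,-0.3,0,0,0,1],[0,0,0,0,0,0,1]]]}}

```text
t: 13.42
ee_pos: [542.9, 280.0, 215.2]
orientation: [-1.772, -2.592, 0.004]
ft_force: [0.2, 0.2, 0.1]
width: 87.8
grasp_force: 0.0
```

Emit:
{"fn": "step_arm", "kwargs": {"targets": [[[0,0,0,0,0,0,0],[0,0,0,0,0,0,0],[0,0,0,0,0,0,0],[0,0,0,0,0,0,0],[0,0,0,0,0,0,0]]]}}

```text
t: 14.05
ee_pos: [543.3, 280.3, 217.6]
orientation: [-1.773, -2.593, 0.0]
ft_force: [-2.8, -1.0, 5.9]
width: 57.8
grasp_force: 30.0
```

Emit:
{"fn": "step_arm", "kwargs": {"targets": [[[0,0,0.4,0,0,0,0],[0,0,0.7,0,0,0,0],[0,0,0.8,0,0,0,0],[0,0,0.8,0,0,0,0],[0,-0.5,0,0,0,0,0]]]}}

```text
t: 14.68
ee_pos: [544.4, 256.1, 356.3]
orientation: [1.768, 2.592, 0.011]
ft_force: [0.3, 0.4, -3.1]
width: 58.0
grasp_force: 30.0
```

Emit:
{"fn": "step_arm", "kwargs": {"targets": [[[-0.2,-0.8,0,0,0,-0.2,0],[-0.2,-0.9,0,0,0,-0.2,0],[-0.2,-0.9,0,0,0,-0.2,0],[-0.2,-0.9,0,0,0,0,0],[-0.06,-0.9,0,0,0,0,0]]]}}

```text
t: 15.3
ee_pos: [498.5, 33.0, 351.0]
orientation: [-1.826, -2.554, 0.003]
ft_force: [1.3, 0.8, -3.2]
width: 58.0
grasp_force: 30.0
```

Emit:
{"fn": "step_arm", "kwargs": {"targets": [[[0,-0.5,0,0,0,0,0],[0,-0.4,0,0,0,0,0],[0,0,0,0,0,0,0],[0,0,0,0,0,0,0],[0,0,0,0,0,0,0]]]}}

```text
t: 15.92
ee_pos: [500.1, -9.3, 351.8]
orientation: [-1.826, -2.556, 0.0]
ft_force: [-0.2, 1.0, -2.3]
width: 57.7
grasp_force: 30.0
```

```bash
python3 -c "
from h import *;pose()"
```

```text
t 15.93 pos [500.1  -9.3 351.8] close 18.9 z [-0.001  0.    -1.   ] F [-0.2  1.  -2.3] w 57.7 g 30.0
```

Emit:
{"fn": "step_arm", "kwargs": {"targets": [[[0,-0.23,0,0,0,0,0],[0,0,-0.4,0,0,0,0],[0,0,-0.5,0,0,0,0],[0,0,-0.5,0,0,0,0],[0,0,0,0,0,0,0]]]}}

```text
t: 16.55
ee_pos: [499.7, -21.4, 280.7]
orientation: [-1.824, -2.554, 0.003]
ft_force: [-1.1, 0.4, -3.4]
width: 57.9
grasp_force: 30.0
```

Run:
```python
from h import *
pose()
s=snap("side","s4");np.savez("s4.npz",**s)
s0=dict(np.load("side0.npz"))
c=lambda q,b:cv2.convertScaleAbs(cv2.resize(q["pixels"][180:265,200:270,::-1],(400,486),interpolation=cv2.INTER_CUBIC),alpha=b,beta=10)
cv2.imwrite("pics/c6.png",np.hstack([c(s0,1.1),c(s,1.2)]))
```

```text
t 16.55 pos [499.7 -21.4 280.7] close 18.9 z [-0.004  0.    -1.   ] F [-1.1  0.4 -3.4] w 57.9 g 30.0
```

View pics/c6.png

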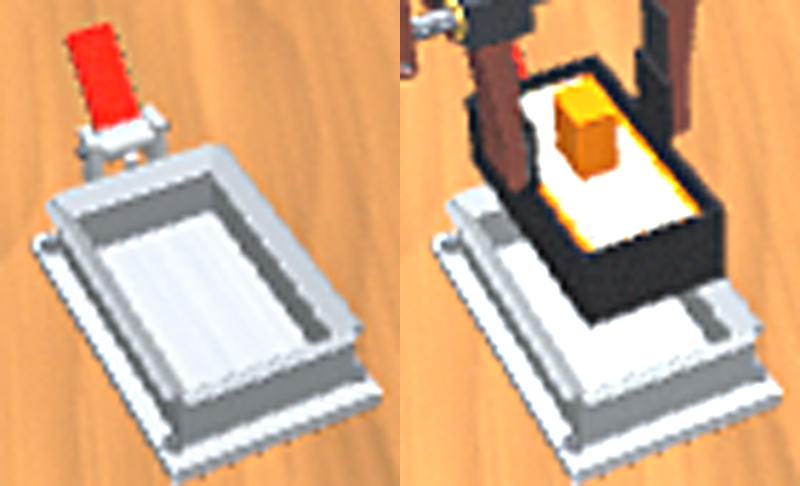

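Left crop: airbox rim outer corners at (48,205), (222,145), (360,325) and (178,400). Right crop: held cassette with base corners (595,320) and (722,275), and rim corners (588,255), (722,205), (470,100) and (600,57).

Run:
```python
from h import *
from scipy.optimize import least_squares
s=dict(np.load("s4.npz"))
px=lambda c:(np.array(c)-2.4)/5.714+np.array([200,180])
def solve(n,obs,hx,hy):  # obs: (u,v, a,b, z)
    o=np.array(obs,float)
    def f(p):
        u=np.array([np.cos(p[2]),np.sin(p[2])]);v=np.array([u[1],-u[0]])
        P=np.c_[p[:2]+o[:,2:3]*hx*u+o[:,3:4]*hy*v,o[:,4]]
        return (proj(s,P)-px(o[:,:2])).ravel()
    r=least_squares(f,[500,-20,np.radians(109)]);print(n,r.x[:2].round(1),np.degrees(r.x[2]).round(1),f(r.x).round(1))
solve("airbox",[(48,205,1,-1,40),(222,145,1,1,40),(360,325,-1,1,40),(178,400,-1,-1,40)],64,38)
solve("cass",[(195,320,-1,-1,63.5),(322,275,-1,1,63.5),(188,255,-1,-1,97.5),(322,205,-1,1,97.5),(70,100,1,-1,97.5),(200,57,1,1,97.5)],55,29)
```

```text
airbox [500.6 -23.2] 108.8 [ 0.5 -0.6 -0.9  0.1  0.   0.8  0.3 -0.2]
cass [501.  -21.3] 109.4 [-0.8  1.1  1.2 -0.2 -0.5  0.4  0.9  0.1 -0.6 -1.  -0.2 -1. ]
```

Emit:
{"fn": "step_arm", "kwargs": {"targets": [[[0,-0.02,-0.2,0,0,0,0],[0,0,-0.2,0,0,0,0],[0,0,-0.15,0,0,0,0],[0,0,-0.05,0,0,0,0],[0,0,0,0,0,0,0]]]}}

```text
t: 17.23
ee_pos: [500.4, -22.2, 252.0]
orientation: [-1.827, -2.556, 0.0]
ft_force: [-0.0, 1.1, -3.3]
width: 58.1
grasp_force: 30.0
```

Emit:
{"fn": "step_arm", "kwargs": {"targets": [[[0,0,-0.06,0,0,0,0],[0,0,-0.06,0,0,0,0],[0,0,-0.06,0,0,0,0],[0,0,0,0,0,0,0],[0,0,0,0,0,0,0]]]}}

```text
t: 17.85
ee_pos: [500.2, -22.2, 242.9]
orientation: [-1.827, -2.555, 0.0]
ft_force: [0.3, 3.1, -4.5]
width: 58.0
grasp_force: 30.0
```

Emit:
{"fn": "step_arm", "kwargs": {"targets": [[[0,0.01,-0.08,0,0,0,0],[0,0,-0.08,0,0,0,0],[0,0,-0.08,0,0,0,0],[0,0,-0.05,0,0,0,0],[0,0,0,0,0,0,0]]]}}

```text
t: 18.48
ee_pos: [500.4, -21.8, 228.4]
orientation: [-1.827, -2.556, 0.0]
ft_force: [0.2, 0.1, -2.0]
width: 57.8
grasp_force: 30.0
```

Emit:
{"fn": "step_arm", "kwargs": {"targets": [[[0,0,-0.02,0,0,0,0],[0,0,0,0,0,0,0.85],[0,0,0,0,0,0,0.85],[0,0,0,0,0,0,0.85],[0,0,0.3,0,0,0,0.85]]]}}

```text
t: 19.1
ee_pos: [500.0, -21.7, 242.5]
orientation: [-1.826, -2.554, 0.002]
ft_force: [-0.2, -0.8, -0.3]
width: 74.9
grasp_force: 0.0
```

Emit:
{"fn": "step_arm", "kwargs": {"targets": [[[0,0,0.5,0,0,0,0.85],[0,0,0.6,0,0,0,0.85],[0,0,0.5,0,0,0,0.85],[0,0,0,0,0,0,0],[0,0,0,0,0,0,0]]]}}

```text
t: 19.73
ee_pos: [500.1, -21.7, 322.5]
orientation: [-1.827, -2.556, 0.0]
ft_force: [-0.4, -0.1, -0.8]
width: 58.4
grasp_force: 0.0
```

Run:
```python
from h import *
pose()
s=snap("side","s5")
cv2.imwrite("pics/c7.png",cv2.resize(s["pixels"][180:265,200:270,::-1],(400,486),interpolation=cv2.INTER_CUBIC))
```

```text
t 19.73 pos [500.1 -21.7 322.5] close 18.9 z [-0.  0. -1.] F [-0.4 -0.1 -0.8] w 58.4 g 0.0
```

View pics/c7.png

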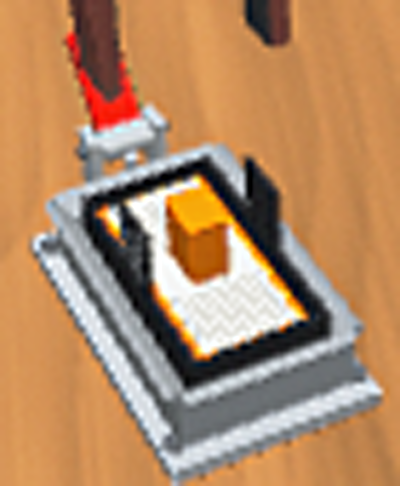

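The loaded cassette sits flush in the airbox (rim around (205,270)), with the latch open at (105,80). Next is the latch: go out past its tip with the fingers shut.

Emit:
{"fn": "step_arm", "kwargs": {"targets": [[[-0.2,0.6,0,0,0,0,0],[-0.2,0.6,0,0,0,0,0],[-0.2,0.6,0,0,0,0,0],[-0.2,0.6,0,0,0,0,0],[-0.2,0.6,0,0,0,0,0]]]}}

```text
t: 20.4
ee_pos: [449.7, 129.1, 321.5]
orientation: [-1.826, -2.555, 0.003]
ft_force: [1.5, -0.3, -0.4]
width: 4.2
grasp_force: 0.0
```

Emit:
{"fn": "step_arm", "kwargs": {"targets": [[[0,0,-0.3,0,0,0,0],[0,0,-0.4,0,0,0,0],[0,0,-0.4,0,0,0,0],[0,0,0,0,0,0,0],[0,0,0,0,0,0,0]]]}}

```text
t: 21.02
ee_pos: [450.6, 127.7, 267.3]
orientation: [-1.827, -2.555, 0.001]
ft_force: [0.0, -0.1, 0.3]
width: 0.5
grasp_force: 0.0
```

Emit:
{"fn": "step_arm", "kwargs": {"targets": [[[0.07,-0.2,-0.08,0,0,0,0],[0.07,-0.2,0,0,0,0,0],[0.07,-0.2,0,0,0,0,0],[0.07,-0.2,0,0,0,0,0],[0.07,-0.2,0,0,0,0,0]]]}}

```text
t: 21.65
ee_pos: [468.2, 78.1, 264.2]
orientation: [-1.828, -2.554, -0.002]
ft_force: [-2.9, 6.2, 4.3]
width: 0.5
grasp_force: 3.3
```

Emit:
{"fn": "step_arm", "kwargs": {"targets": [[[0.07,-0.2,0,0,0,0,0],[0.07,-0.2,0,0,0,0,0],[0.07,-0.2,0,0,0,0,0],[0.07,-0.2,0,0,0,0,0],[0.07,-0.2,0,0,0,0,0]]]}}

```text
t: 22.28
ee_pos: [485.7, 27.3, 263.6]
orientation: [1.827, 2.556, -0.0]
ft_force: [0.5, -0.4, 0.0]
width: 0.4
grasp_force: 0.0
```

Emit:
{"fn": "step_arm", "kwargs": {"targets": [[[0,0,0,0,0,0,0],[0,0,0,0,0,0,0],[0,0,0.6,0,0,0,0],[0,0,0.8,0,0,0,0],[0,0,0.8,0,0,0,0]]]}}

```text
t: 22.9
ee_pos: [485.1, 28.6, 374.6]
orientation: [-1.826, -2.556, 0.001]
ft_force: [-0.2, 0.1, -0.4]
width: 0.7
grasp_force: 0.0
```

Run:
```python
from h import *
pose()
s=snap("side","s6")
cv2.imwrite("pics/c8.png",cv2.resize(s["pixels"][165:265,190:280,::-1],(450,500),interpolation=cv2.INTER_CUBIC))
```

```text
t 22.9 pos [485.1  28.6 374.6] close 18.9 z [-0.001 -0.    -1.   ] F [-0.2  0.1 -0.4] w 0.7 g 0.0
```

View pics/c8.png

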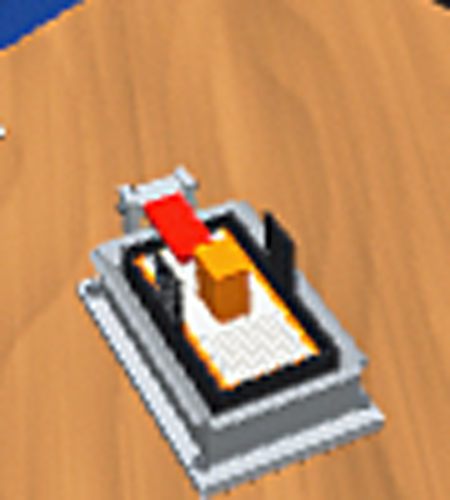

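The red lever now lies flat over the cassette's end at (180,228), and the cassette is still flush. The arm is clear, so I'm handing in.

```bash
python3 -c "
from workcell import ctrl;print(ctrl.close_job())"
```

```text
the job is handed in; nothing more can be done
None
```

The new filter is seated in the cassette, the cassette looks fully home in the airbox with the latch snapped flat over it, and the job is handed in at about 23 s; no verdict was returned.

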